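# Clear the front of a counter bin and flip its lid open

### The arm

A 6-joint arm with a two-finger parallel gripper is mounted at the origin on the work surface. World frame = base frame: x ahead of the robot, y to its left, z up, the work surface at z = 0. Lengths are in m, angles in degrees, forces in N, time in s.
With the tool pointing down it reaches from about 0.375 to 0.9 m from the base axis. Payload 3.1 kg.
Tool frame: the origin (TCP) lies at the very end of the fingers, on their centre line; the grasp point (between the pads) lies 19 mm behind it; z points along the fingers, y is the line along which they close (so a half turn about z gives the same grasp; the last joint's range is limited). The gripper opens to 87 mm and grips with 3 to 60 N. Pads are 19 mm wide; open, the fingers measure 117 mm over their backs; the gripper's body (75 mm by 190 mm) begins 51 mm behind the grasp point.
Start: joints at [-81.962, 30.224, 82.088, -0, 67.689, -10.227], TCP at [0.196, -0.593, 0.223] pointing down, gripper open.
Joint ranges: [-176.69, 176.69], [-43.24, 126.21], [12.49, 139.97], [-82, 262], [0, 151.66], [-163.58, 163.58]. Speed limits (degrees/s): [159.86, 159.86, 180, 180, 180, 180].

### API

Orientations are given as a 3x3 rotation matrix whose columns are the frame's x, y, z axes.
In Python, from rig import * gives the robot as it stands.
- The arm moves only by the tool jog_arm, never from a script. Its arguments are lists of equal length, an entry for each row: "delta_pos": the shift along the world's x, y, z in cm, a list of three; "turn": the turn about the world's z in degrees; "grip": the closure, from 0 (fully open) to 1 (shut). In form: {"delta_pos": [[x, y, z], ...], "turn": [turn, ...], "grip": [grip, ...]}. A call has 1 to 12 rows; each row is the pose to reach, as a shift and turn from the pose commanded when the call began; what a row does not reach only later rows make up. A row lasts 1/8 s, in which the tool goes at most 62.5 mm and 10.7 degrees, less where a joint would pass 70% of its speed; a pose out of reach is approached as far as the arm can. A call with a gripper value outside its range is refused whole. The fingers move at their own pace and stop on an object; the grip force is fixed at half the most. Time passes only in rows, so rows that repeat a pose let the fingers close. It gives the time, the measured TCP pose, the force, the opening and the grip force at its end, in the units of the state.
- read_state(): the state, without advancing time (a new reading comes with each control period).
- capture(name): name is "scene" or "top"; returns a dict with "color" (400x640x3 uint8, blue, green, red), "fovy" (degrees; the focal length in pixels is half the picture's height over the tangent of half this angle, whatever the lens; pixels are square), "cx", "cy" (the principal point, pixels), "camera_from_world" (4x4, takes a point from world to camera coordinates). Camera axes: x right, y up, looking along -z (the intrinsics and any distortion apply to the point x, -y, -z); pixel columns grow to the right and rows downward; lengths in m; the calibration is good to about 2 mm. A picture is of the moment at which its call begins. There is no depth.
- hand_in(): hands the job in; it is judged then, once.
The state is a dict: "time_s": time; "joint_positions": joint angles; "qvel": joint speeds; "tau": joint torques, N m; "position": TCP position; "tcp_rot": TCP orientation; "force": force on the tool from outside, world axes, zero at the start; "moment": the same for the moment, N m; "opening": opening from 0.0 (shut) to 1.0 (fully open); "grasp_force": force on a finger pad.
Only numpy, scipy, OpenCV 4.12 (cv2) and the standard library are available. Lean on these libraries where they do the work, as an engineer would, in place of code of your own. Each camera call takes 0.05 s, during which the arm holds its last target. There are 200 camera calls.

### The job

Get the larger of the two lidded bins ready for use. First push the steel tub that stands in front of it along the counter to either side, until no part of it is in front of the bin, without lifting the tub or tipping it over; then, with the tub cleared, push the larger bin's lid up from under its front tab and on over past upright, so that it stays open by itself. Leave the small bin shut and the jar and the mug where they stand.

Things in the scene. Friction and masses are not known exactly. Their poses are not given: they have to be found in the camera images.
- bin: The larger bin, fixed to the counter: a white open-topped plastic box 130 mm deep (x) by 160 mm wide (y) by 110 mm high, walls 4 mm, with a hinged black lid. Origin at the centre of its underside on the counter; x points from its front to its back (the hinge side), y to the left along the hinge line, z up. Its front face (at x = -65 mm) faces the robot, give or take its yaw (up to 0.25 rad).
- bin_lid (a joint): Angle of the larger bin's lid about its hinge, rad: 0 shut, grows as the front edge swings up and back, pi/2 upright, stop at 1.95 (leaning back). The hinge is nearly free, without latch or spring: left alone below about 1.45 the lid falls shut, past about 1.6 it falls open onto its stop. The lid weighs 100 to 210 g and is a flat plate 6 mm thick, 133 mm deep, 164 mm wide; shut, its underside lies 110.5 mm above the counter.
- bin_hinge (a point): Point on the larger bin's hinge axis, at the middle of its width: 65 mm behind the bin's origin, 110.5 mm above the counter, level with the underside of the shut lid. It turns with the lid: its y axis is the hinge line, its -x axis points along the lid to the front edge (133 mm away).
- bin_tab (a point): Middle of the free edge of the larger lid's lift tab: a stiff tongue 70 mm wide, 34 mm long, 4 mm thick, in the middle of the lid's front edge, running forward and 30 degrees upward from it. With the lid shut this point is 96 mm in front of the bin's origin (31 mm beyond the front face) and about 130 mm above the counter; under the tab the space in front of the bin is free. It turns with the lid.
- tub_center (a point): Centre (35 mm above its foot) of the closed steel tub that stands loose on the counter in front of the larger bin: upright cylinder, 73 mm diameter, 70 mm high, 200 to 450 g. At the start its centre is about 150 mm in front of the bin's origin and within 30 mm of its middle line. z is its upright axis.
- small_bin: The small bin, fixed, to be left shut: same make, 100 mm deep (x), 100 mm wide (y), 80 mm high, with a lid and a tab 50 mm wide that reaches 31 mm in front of its front face. Origin at the centre of its underside. Stands about 200 mm to one side of the larger bin, left or right.
- small_bin_lid (a joint): Angle of the small bin's lid, rad; 0 shut. To stay shut.
- jar: Glass jar with a steel cap, 72 mm diameter, 120 mm high, loose, not to be disturbed; about 200 mm to the other side of the larger bin. Origin at the centre of its foot.
- mug: White mug, 76 mm diameter and 85 mm high, loose, not to be disturbed; behind the larger bin (about 160 mm beyond the bin's origin). Origin at the centre of its foot.

How it is judged:
By the outcome, as a careful person would: the job done as asked, in the order asked, and still so for the second after the job is handed in, with the robot touching nothing.
It also fails if it takes over 64 s, if anything falls off the work surface, if the arm or the gripper's body presses on something with over 40 N, if the wrist force passes 120 N, or if a joint passes its speed limit or range.

## Working session

There is one attempt and no reset: what is moved stays moved. The work goes in short steps, Python scripts to look and compute and a tool call to move; the robot and the scene stay as the last step left them, time stands still between calls to the robot, and variables do not carry over. Pictures are saved under pics/ and viewed, at most 10 in all, crops included, and the job is handed in when it is done.

Besides the shell and the picture viewer there is one more tool, called after ">>>" by a JSON object that holds its "method" and its "body". jog_arm: Moves the arm, as the interface text tells. Its arguments: {"type":"object","properties":{"delta_pos":{"type":"array"},"turn":{"type":"array"},"grip":{"type":"array"}},"required":["delta_pos","turn","grip"]}

```bash
mkdir -p pics; ls
python3 - <<'E'
from rig import *
import cv2,numpy as np
for n in("scene","top"):
    c=capture(n); cv2.imwrite(f"pics/{n}0.png",c["color"]); print(n,{k:v for k,v in c.items() if k!="color"})
s=read_state();print(s["tcp_rot"],s["time_s"],s["position"])
E
```

```text
pics
scene {'fovy': 53.250342308171234, 'cx': 315.7178184397402, 'cy': 196.62062646279148, 'camera_from_world': array([[ 0.61263634,  0.79031608, -0.00878661, -0.40059513],
       [-0.55625544,  0.43904184,  0.70556513,  0.28199924],
       [ 0.56147716, -0.42736723,  0.7085906 , -1.17709495],
       [ 0.        ,  0.        ,  0.        ,  1.        ]])}
top {'fovy': 53.19126023351497, 'cx': 310.970320996738, 'cy': 197.61658543546903, 'camera_from_world': array([[ 1.88616932e-03, -9.99712124e-01, -2.39188577e-02,
         4.40650537e-02],
       [ 9.95390461e-01, -4.16568919e-04,  9.59044106e-02,
        -6.21567955e-01],
       [-9.58867659e-02, -2.39894948e-02,  9.95103126e-01,
        -9.07023893e-01],
       [ 0.00000000e+00,  0.00000000e+00,  0.00000000e+00,
         1.00000000e+00]])}
[[ 9.49600368e-01  3.13463008e-01 -2.87393851e-04]
 [ 3.13462954e-01 -9.49598405e-01  1.96091852e-03]
 [ 3.41766676e-04 -1.95217627e-03 -9.99998036e-01]] 0.1 [ 0.19583436 -0.59282168  0.22166715]
```

View pics/top0.png

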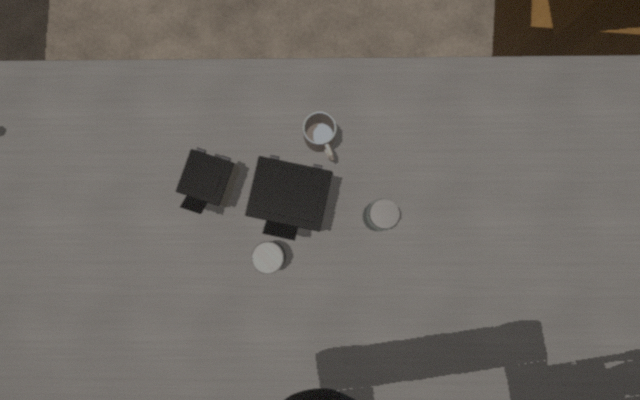

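View pics/scene0.png

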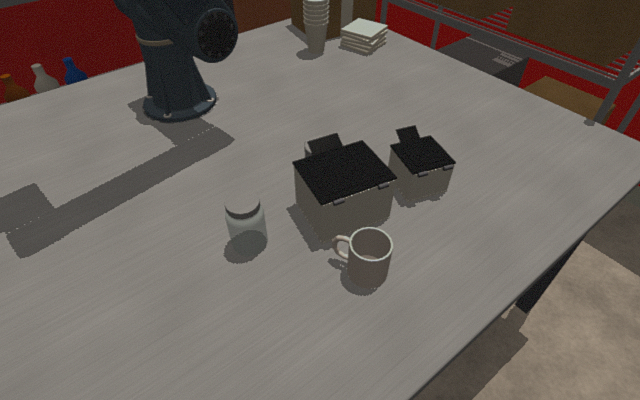

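The top view shows the large lid with corners at about (260,157), (332,171), (321,230) and (246,216), and its tab around (281,230). The tub is at (268,257), the small bin at (207,178) on the left, the jar at (384,214) on the right, and the mug at (320,128). The scene view agrees with this.

```bash
cat > h.py <<'E'
from rig import *
import cv2,numpy as np
def ray(c,px,z):
    f=200/np.tan(np.radians(c["fovy"]/2)); T=c["camera_from_world"]; R=T[:3,:3]; o=-R.T@T[:3,3]
    d=R.T@np.array([(px[0]-c["cx"])/f,-(px[1]-c["cy"])/f,-1.]); return o+d*(z-o[2])/d[2]
def dark(c,thr=40):
    g=cv2.GaussianBlur(c["color"],(3,3),0).max(2); return (g<thr).astype(np.uint8)
E
python3 - <<'E'
from h import *
c=capture("top"); m=dark(c,45); m[300:]=0; m[:100]=0
for thr in (35,45,55):
  m=dark(c,thr); m[300:]=0; m[:100]=0
  n,l,st,ce=cv2.connectedComponentsWithStats(m)
  for i in range(1,n):
    if st[i,4]>300:
        k=cv2.morphologyEx((l==i).astype(np.uint8),cv2.MORPH_OPEN,np.ones((25,25)) if st[i,4]>2800 else np.ones((17,17)))
        ct=cv2.findContours(k,0,2)[0]
        r=cv2.minAreaRect(max(ct,key=cv2.contourArea)); zt=.1165 if st[i,4]>2800 else .0865
        b=np.array([ray(c,p,zt)[:2] for p in cv2.boxPoints(r)]); print(thr,st[i],r,"\n",b.round(3).tolist(),"ctr",b.mean(0).round(4))
g=cv2.cvtColor(c["color"],6)
for nm,(x,y),z in (("tub",(268,257),.07),("jar",(384,214),.12),("mug",(320,128),.085)):
    p=g[y-25:y+25,x-25:x+25]; mm=(p>125).astype(np.uint8)
    n,l,st,ce=cv2.connectedComponentsWithStats(mm); i=1+np.argmax(st[1:,4]); 
    (u,v),rr=cv2.minEnclosingCircle(np.argwhere(l==i)[:,::-1].astype(np.float32))
    print(nm,u+x-25,v+y-25,rr,ray(c,(u+x-25,v+y-25),z).round(4))
for p in ((281,230),(264,233),(297,238),(266,221),(300,228)): print(p,ray(c,p,.13).round(3))
cv2.imwrite("pics/crop.png",cv2.resize(c["color"][100:290,160:420],None,fx=3,fy=3,interpolation=2))
E
```

```text
Traceback (most recent call last):
ValueError: max() iterable argument is empty
```

Run:
```python
from h import *
c=capture("top")
E=lambda k:cv2.getStructuringElement(2,(k,k))
for thr in (40,50):
  m=dark(c,thr); m[300:]=0; m[:100]=0
  n,l,st,ce=cv2.connectedComponentsWithStats(m)
  for i in range(1,n):
    if st[i,4]>300:
        print(thr,st[i])
        big=st[i,4]>2800
        k=cv2.morphologyEx((l==i).astype(np.uint8),cv2.MORPH_OPEN,E(25 if big else 23))
        ct=cv2.findContours(k,0,2)[0]
        if not ct: continue
        r=cv2.minAreaRect(max(ct,key=cv2.contourArea)); zt=.1165 if big else .0865
        b=np.array([ray(c,p,zt)[:2] for p in cv2.boxPoints(r)]); print(r,"\n",b.round(3).tolist(),"ctr",b.mean(0).round(4))
g=cv2.cvtColor(c["color"],6)
for nm,(x,y),z in (("tub",(268,257),.07),("jar",(384,214),.12),("mug",(320,128),.085)):
    p=g[y-25:y+25,x-25:x+25]; mm=(p>125).astype(np.uint8)
    n,l,st,ce=cv2.connectedComponentsWithStats(mm); i=1+np.argmax(st[1:,4]); 
    (u,v),rr=cv2.minEnclosingCircle(np.argwhere(l==i)[:,::-1].astype(np.float32))
    print(nm,u+x-25,v+y-25,rr,ray(c,(u+x-25,v+y-25),z).round(4))
for p in ((281,230),(264,233),(297,238),(266,221),(300,228)): print(p,ray(c,p,.13).round(3))
cv2.imwrite("pics/crop.png",cv2.resize(c["color"][100:290,160:420],None,fx=3,fy=3,interpolation=2))
```

```text
40 [265 221  32  17 378]
50 [ 179  151   54   62 2128]
((205.15000915527344, 177.5500030517578), (44.27188491821289, 44.588111877441406), 18.434947967529297) 
 [[0.629, 0.341], [0.725, 0.313], [0.693, 0.217], [0.598, 0.247]] ctr [0.6615 0.2794]
50 [ 251  158   80   81 4021]
((291.1538391113281, 183.23077392578125), (72.5629653930664, 38.046531677246094), 11.309932708740234) 
 [[0.619, 0.169], [0.7, 0.154], [0.669, 0.001], [0.589, 0.017]] ctr [0.6444 0.0852]
tub 267.03773498535156 257.6415100097656 15.641654014587402 [0.4838 0.1409 0.07  ]
jar 384.5 213.1071434020996 14.116100311279297 [ 0.5801 -0.1125  0.12  ]
mug 318.78643226623535 126.55025100708008 17.137340545654297 [0.7767 0.0259 0.085 ]
(281, 230) [0.544 0.104 0.13 ]
(264, 233) [0.538 0.14  0.13 ]
(297, 238) [0.528 0.071 0.13 ]
(266, 221) [0.563 0.136 0.13 ]
(300, 228) [0.548 0.065 0.13 ]
```

View pics/crop.png

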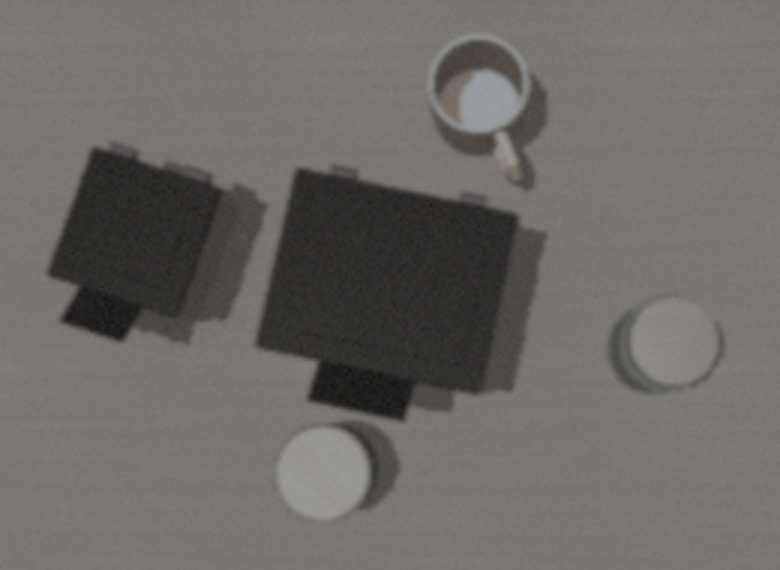

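The crop shows the lid corners at (295,170), (517,213), (483,393) and (257,347). The tab's free edge runs from (308,401) to (405,420), and the tub top is at (324,473), radius 47.

Run:
```python
from h import *
c=capture("top"); P=lambda x,y,z: ray(c,(160+(x-1)/3,100+(y-1)/3),z).round(4)
L=np.array([P(*p,.1165) for p in((295,170),(517,213),(483,393),(257,347))])[:,:2]; print(L)
e=(L[0]+L[1])/2-(L[2]+L[3])/2; w=L[0]-L[1]; print("len",np.linalg.norm(e),np.linalg.norm(w),"yaw",np.arctan2(e[1],e[0]),np.arctan2(-w[0],w[1]))
yaw=(np.arctan2(e[1],e[0])+np.arctan2(-w[0],w[1]))/2
ex=np.array([np.cos(yaw),np.sin(yaw)]);ey=np.array([-ex[1],ex[0]])
o=L.mean(0)+ex*.0015; print("yaw",yaw,"ex",ex,"origin",o,"tab pred",o-.096*ex,"tab meas",P(308,401,.13),P(405,420,.13))
fr=lambda p:np.array([(p-o)@ex,(p-o)@ey]).round(4)
for n,q,z in(("tub",(324,473),.07),("jar",(674,342),.12),("mug",(479,85),.085)):
  p=P(*q,z)[:2]; print(n,p,"in bin",fr(p))
for n,q,z in(("sm",(95,148),.0865),("sm",(222,188),.0865),("sm",(180,318),.0865),("sm",(48,275),.0865),("stab",(62,322),.1),("stab",(123,340),.1)):
  p=P(*q,z)[:2]; print(n,p,"in bin",fr(p))
```

```text
[[ 0.7028  0.157 ]
 [ 0.6712 -0.0025]
 [ 0.5431  0.0218]
 [ 0.5754  0.1822]]
len 0.1301254202682935 0.16260015375146483 yaw -0.19136699686301265 -0.19558637113510818
yaw -0.19347668399906043 ex [ 0.9813417  -0.19227187] origin [0.62459701 0.08933659] tab pred [0.53038821 0.10779469] tab meas [0.5372 0.1434 0.13  ] [0.5242 0.0758 0.13  ]
tub [0.4845 0.1395] in bin [-0.1471  0.0223]
jar [ 0.5789 -0.1121] in bin [-0.0061 -0.2065]
mug [0.7733 0.0247] in bin [ 0.1584 -0.0348]
sm [0.726  0.3124] in bin [0.0566 0.2384]
sm [0.6954 0.2161] in bin [0.0451 0.138 ]
sm [0.5983 0.2453] in bin [-0.0558  0.148 ]
sm [0.6303 0.3446] in bin [-0.0435  0.2516]
stab [0.5944 0.3282] in bin [-0.0756  0.2286]
stab [0.5813 0.2831] in bin [-0.0797  0.1818]
```

>>> {"method": "jog_arm", "body": {"delta_pos": [[27.5, 66.5, 0], [27.5, 66.5, 0], [27.5, 66.5, 0], [27.5, 66.5, 0], [27.5, 66.5, 0], [27.5, 66.5, 0], [27.5, 66.5, 0], [27.5, 66.5, 0], [27.5, 66.5, 0], [27.5, 66.5, 0], [27.5, 66.5, 0], [27.5, 66.5, 0]], "turn": [-29.4, -29.4, -29.4, -29.4, -29.4, -29.4, -29.4, -29.4, -29.4, -29.4, -29.4, -29.4], "grip": [1, 1, 1, 1, 1, 1, 1, 1, 1, 1, 1, 1]}}

```text
time_s: 1.75
position: [0.4717, 0.0744, 0.2227]
tcp_rot: [[0.982, -0.19, 0.001], [-0.19, -0.982, 0.0], [0.001, -0.0, -1.0]]
force: [-0.3, 0.0, -0.6]
opening: 0.007
grasp_force: 0.0
```

>>> {"method": "jog_arm", "body": {"delta_pos": [[0, 0, -6], [0, 0, -12], [0, 0, -18], [0, 0, -20.2], [0, 0, -20.2], [0.2, 1.0, -20.2], [0.3, 1.5, -20.2], [0.4, 2.1, -20.2], [0.5, 2.6, -20.2], [0.6, 3.2, -20.2], [0.7, 3.7, -20.2], [0.8, 4.0, -20.2]], "turn": [0, 0, 0, 0, 0, 0, 0, 0, 0, 0, 0, 0], "grip": [1, 1, 1, 1, 1, 1, 1, 1, 1, 1, 1, 1]}}

```text
time_s: 3.25
position: [0.4792, 0.1111, 0.0216]
tcp_rot: [[0.981, -0.192, 0.001], [-0.192, -0.981, -0.001], [0.001, 0.001, -1.0]]
force: [-1.5, -5.9, 7.8]
opening: 0.006
grasp_force: 3.9
```

Run:
```python
from h import *
s=read_state();print(s["position"],s["force"],s["moment"])
c=capture("top"); cv2.imwrite("pics/t1.png",cv2.resize(c["color"][100:330,150:420],None,fx=2.5,fy=2.5,interpolation=2))
```

```text
[0.47920977 0.11113452 0.02163173] [-1.49801777 -5.92493408  7.77101313] [-0.74665099  0.15236688  0.04019784]
```

View pics/t1.png

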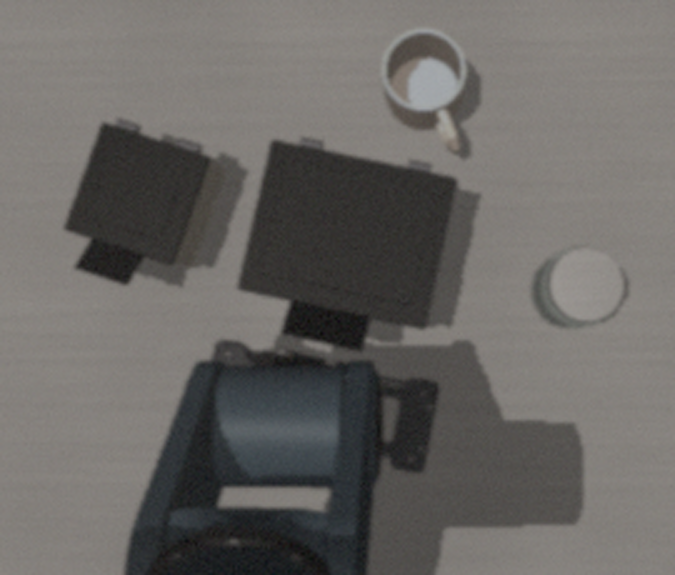

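The arm hides the tub, and an upward force of 7.8 N is not what I expected. I'll back off and look.

>>> {"method": "jog_arm", "body": {"delta_pos": [[-0.4, -2, 0], [-1.2, -6, 0], [-2.2, -11, 0], [-3.2, -16, 0], [-3.2, -16, 0]], "turn": [0, 0, 0, 0, 0], "grip": [1, 1, 1, 1, 1]}}

```text
time_s: 3.92
position: [0.4474, -0.0514, 0.0208]
tcp_rot: [[0.98, -0.199, 0.002], [-0.199, -0.98, -0.001], [0.002, 0.0, -1.0]]
force: [0.1, 1.3, -0.6]
opening: 0.005
grasp_force: 0.0
```

```bash
cat >> h.py <<'E'
o=np.array([.6246,.0893]);ex=np.array([.98134,-.19227]);ey=np.array([.19227,.98134])
fr=lambda p:np.array([(p[:2]-o)@ex,(p[:2]-o)@ey]).round(4)
def tub(c,guess,z=.07):
    g=cv2.cvtColor(c["color"],6); u,v=guess; m=np.zeros_like(g); m[v-30:v+30,u-30:u+30]=(g>128)[v-30:v+30,u-30:u+30]
    m=cv2.morphologyEx(m,2,np.ones((3,3))); n,l,st,ce=cv2.connectedComponentsWithStats(m); i=1+np.argmax(st[1:,4])
    q,r=cv2.minEnclosingCircle(np.argwhere(l==i)[:,::-1].astype(np.float32)); p=ray(c,q,z)
    print("tub px",q,"r",r,"area",st[i,4],p.round(4),"bin",fr(p))
E
python3 - <<'E'
from h import *
s=read_state();print(s["position"],s["force"],s["moment"],fr(s["position"]))
c=capture("top"); cv2.imwrite("pics/t2.png",cv2.resize(c["color"][100:330,150:420],None,fx=2.5,fy=2.5,interpolation=2))
tub(c,(255,255))
E
```

```text
[ 0.44742586 -0.05138754  0.02080645] [ 0.08274552  1.33980809 -0.60735137] [0.05724247 0.03443574 0.0183066 ] [-0.1468 -0.1721]
tub px (257.8197326660156, 255.9013671875) r 15.661524772644043 area 765 [0.4876 0.1615 0.07  ] bin [-0.1483  0.0445]
```

View pics/t2.png

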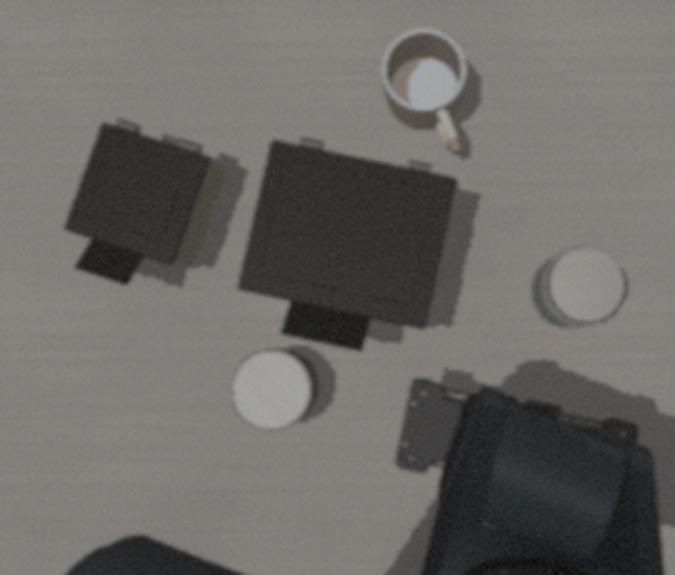

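The tub is upright at (258,256), bin frame (-0.148, 0.0445), and has hardly drifted. I'll continue with a lower contact point.

>>> {"method": "jog_arm", "body": {"delta_pos": [[0.9, 4.9, -0.9], [1.8, 9.8, -0.9], [2.7, 14.2, -0.9], [2.7, 14.2, -0.9], [2.94, 15.5, -0.9], [3.1, 16.3, -0.9], [3.25, 17.1, -0.9], [3.4, 17.9, -0.9], [3.55, 18.65, -0.9], [3.7, 19.4, -0.9], [3.85, 20.2, -0.9], [4.0, 20.9, -0.9]], "turn": [0, 0, 0, 0, 0, 0, 0, 0, 0, 0, 0, 0], "grip": [1, 1, 1, 1, 1, 1, 1, 1, 1, 1, 1, 1]}}

```text
time_s: 5.48
position: [0.487, 0.1611, 0.0116]
tcp_rot: [[0.981, -0.193, -0.0], [-0.193, -0.981, -0.0], [-0.0, 0.0, -1.0]]
force: [-1.2, -2.8, 1.7]
opening: 0.006
grasp_force: 1.5
```

>>> {"method": "jog_arm", "body": {"delta_pos": [[-0.4, -2, 0], [-1.2, -6, 0], [-2.2, -11, 0], [-2.8, -14, 0], [-2.8, -14, 0]], "turn": [0, 0, 0, 0, 0], "grip": [1, 1, 1, 1, 1]}}

```text
time_s: 6.1
position: [0.4592, 0.0193, 0.0114]
tcp_rot: [[0.98, -0.197, 0.0], [-0.197, -0.98, 0.0], [0.0, -0.0, -1.0]]
force: [0.4, 0.0, -0.3]
opening: 0.004
grasp_force: 0.0
```

Run:
```python
from h import *
s=read_state();print(s["position"],s["force"],fr(s["position"]))
c=capture("top"); cv2.imwrite("pics/t3.png",c["color"])
tub(c,(240,253))
```

```text
[0.45915655 0.01927851 0.01139045] [ 0.42015973  0.0076488  -0.32839691] [-0.1489 -0.1005]
tub px (234.42105102539062, 250.84210205078125) r 15.706019401550293 area 755 [0.4986 0.214  0.07  ] bin [-0.1476  0.0982]
```

>>> {"method": "jog_arm", "body": {"delta_pos": [[0.9, 4.5, 0], [1.8, 9, 0], [2.6, 12.8, 0], [2.6, 12.8, 0], [2.8, 13.5, 0], [2.95, 14.3, 0], [3.1, 15.1, 0], [3.25, 15.9, 0], [3.4, 16.7, 0], [3.55, 17.5, 0], [3.7, 18.2, 0], [3.8, 18.9, 0]], "turn": [0, 0, 0, 0, 0, 0, 0, 0, 0, 0, 0, 0], "grip": [1, 1, 1, 1, 1, 1, 1, 1, 1, 1, 1, 1]}}

```text
time_s: 7.65
position: [0.497, 0.21, 0.0116]
tcp_rot: [[0.981, -0.193, 0.0], [-0.193, -0.981, -0.0], [0.0, 0.0, -1.0]]
force: [-0.5, -1.7, 2.5]
opening: 0.008
grasp_force: 1.3
```

>>> {"method": "jog_arm", "body": {"delta_pos": [[-0.4, -2, 0], [-1.2, -6, 0], [-2.2, -11, 0], [-2.8, -14, 0], [-2.8, -14, 0]], "turn": [0, 0, 0, 0, 0], "grip": [1, 1, 1, 1, 1]}}

```text
time_s: 8.28
position: [0.4679, 0.0671, 0.0114]
tcp_rot: [[0.98, -0.198, -0.001], [-0.198, -0.98, 0.0], [-0.001, 0.0, -1.0]]
force: [0.2, -0.4, 0.1]
opening: 0.003
grasp_force: 0.0
```

Run:
```python
from h import *
s=read_state();print(s["position"],s["force"],fr(s["position"]),s["joint_positions"])
c=capture("top"); cv2.imwrite("pics/t4.png",c["color"])
tub(c,(215,250))
```

```text
[0.4679214  0.06706207 0.01144872] [ 0.19968334 -0.43200165  0.1017503 ] [-0.1495 -0.0519] [-5.42691484e+00  4.09851657e+01  1.12282279e+02  6.48331236e-03
  2.68186094e+01  9.59858191e+01]
tub px (212.46551513671875, 246.70689392089844) r 16.09333610534668 area 765 [0.5076 0.2635 0.07  ] bin [-0.1483  0.1484]
```

View pics/t4.png

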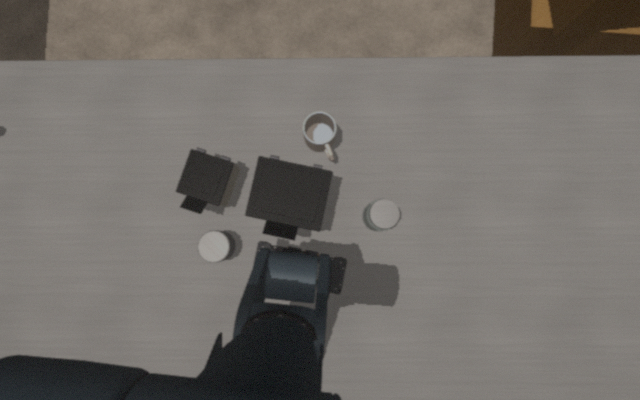

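The tub is clear at (212,247), bin y = 0.148 against the 0.0365 + 0.082 needed. Next I'll go to a spot just in front of the tab with the fingertips below its edge.

>>> {"method": "jog_arm", "body": {"delta_pos": [[0, 0, 5], [0, 0, 9.7], [1, 5.1, 9.7], [1, 5.1, 9.7], [3.2, 4.7, 9.7], [3.2, 4.7, 9.7], [3.2, 4.7, 9.7]], "turn": [0, 0, 0, 0, 0, 0, 0], "grip": [1, 1, 1, 1, 1, 1, 1]}}

```text
time_s: 9.2
position: [0.4994, 0.1164, 0.108]
tcp_rot: [[0.981, -0.193, -0.003], [-0.193, -0.981, 0.0], [-0.003, 0.001, -1.0]]
force: [-1.3, 0.2, -0.1]
opening: 0.005
grasp_force: 0.0
```

Run:
```python
from h import *
s=read_state();print(s["position"],s["force"],fr(s["position"]))
p0=s["position"]
def go(x,z): 
    w=o+ex*x-p0[:2]; return (np.r_[w,z-p0[2]]*100).round(2).tolist()
for t in range(0,61,5):
    f=np.radians(6.9+t); print(t,go(.065-.162*np.cos(f)-.0095+.005,.1105+.162*np.sin(f)-.022+.003))
for x,z in ((.01,.235),(.03,.23),(.05,.225),(.07,.22),(.09,.22)): print(x,go(x,z))
c=capture("scene"); cv2.imwrite("pics/s5.png",cv2.resize(c["color"][80:280,200:500],None,fx=2.5,fy=2.5))
```

```text
[0.4993712  0.11644685 0.10796395] [-1.27633616  0.24934855 -0.0536644 ] [-0.1281  0.0026]
0 [2.68, -0.79, 0.3]
5 [2.9, -0.83, 1.69]
10 [3.25, -0.9, 3.06]
15 [3.71, -0.99, 4.4]
20 [4.28, -1.1, 5.68]
25 [4.96, -1.23, 6.91]
30 [5.75, -1.39, 8.08]
35 [6.63, -1.56, 9.17]
40 [7.6, -1.75, 10.18]
45 [8.65, -1.96, 11.1]
50 [9.78, -2.18, 11.92]
55 [10.97, -2.41, 12.64]
60 [12.22, -2.66, 13.25]
0.01 [13.5, -2.91, 12.7]
0.03 [15.47, -3.29, 12.2]
0.05 [17.43, -3.68, 11.7]
0.07 [19.39, -4.06, 11.2]
0.09 [21.35, -4.45, 11.2]
```

View pics/s5.png

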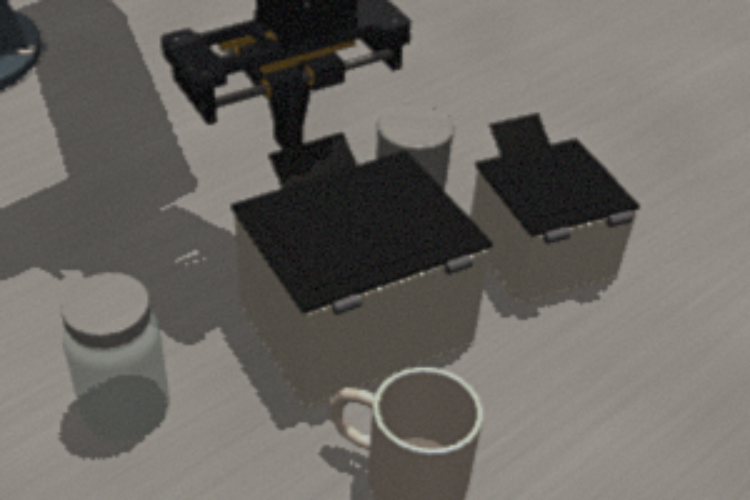

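The view shows the closed fingers just in front of the tab, near its middle, with their tips below its edge. I'll press on it and lift a little, then check.

>>> {"method": "jog_arm", "body": {"delta_pos": [[1.5, -0.5, 0], [2.4, -0.7, 0], [2.7, -0.8, 0.1], [2.8, -0.8, 0.8], [2.95, -0.85, 1.7], [3.15, -0.9, 2.4], [3.3, -0.9, 3.1]], "turn": [0, 0, 0, 0, 0, 0, 0], "grip": [1, 1, 1, 1, 1, 1, 1]}}

```text
time_s: 10.12
position: [0.5259, 0.1088, 0.1379]
tcp_rot: [[0.981, -0.193, -0.019], [-0.193, -0.981, 0.002], [-0.019, 0.001, -1.0]]
force: [-11.4, 3.8, 2.8]
opening: 0.0
grasp_force: 5.8
```

Run:
```python
from h import *
s=read_state();print(s["position"],s["force"],fr(s["position"]))
c=capture("scene"); cv2.imwrite("pics/s6.png",cv2.resize(c["color"][80:280,200:500],None,fx=2.5,fy=2.5))
```

```text
[0.52589475 0.10882852 0.13788337] [-11.37875964   3.77612054   2.75453598] [-0.1006  0.0002]
```

View pics/s6.png

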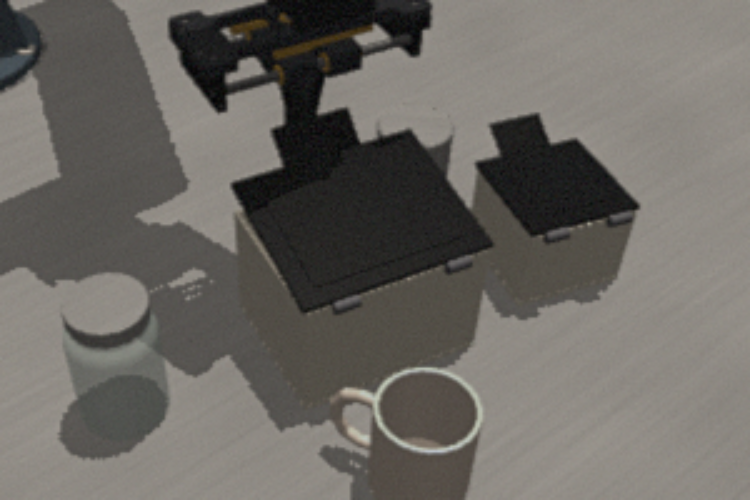

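The lid is rising with the finger on its tab. I'll continue along the arc.

>>> {"method": "jog_arm", "body": {"delta_pos": [[0.4, -0.1, 1.3], [1.0, -0.2, 2.6], [1.7, -0.3, 3.8], [2.5, -0.5, 5.0], [3.3, -0.7, 6.1], [4.3, -0.9, 7.1], [5.4, -1.1, 8.0], [6.5, -1.3, 8.8], [7.7, -1.5, 9.5], [8.9, -1.8, 10.0], [8.9, -1.8, 10.0]], "turn": [0, 0, 0, 0, 0, 0, 0, 0, 0, 0, 0], "grip": [1, 1, 1, 1, 1, 1, 1, 1, 1, 1, 1]}}

```text
time_s: 11.55
position: [0.6246, 0.0891, 0.2398]
tcp_rot: [[0.981, -0.194, 0.002], [-0.194, -0.981, -0.0], [0.002, -0.0, -1.0]]
force: [-0.4, -0.4, 1.4]
opening: 0.006
grasp_force: 0.1
```

Run:
```python
from h import *
s=read_state();print(s["position"],s["force"],fr(s["position"]))
c=capture("scene"); cv2.imwrite("pics/s7.png",cv2.resize(c["color"][30:280,180:500],None,fx=2.3,fy=2.3))
```

```text
[0.62461637 0.0890582  0.23977475] [-0.35160258 -0.44479537  1.44473193] [ 0.0001 -0.0002]
```

View pics/s7.png

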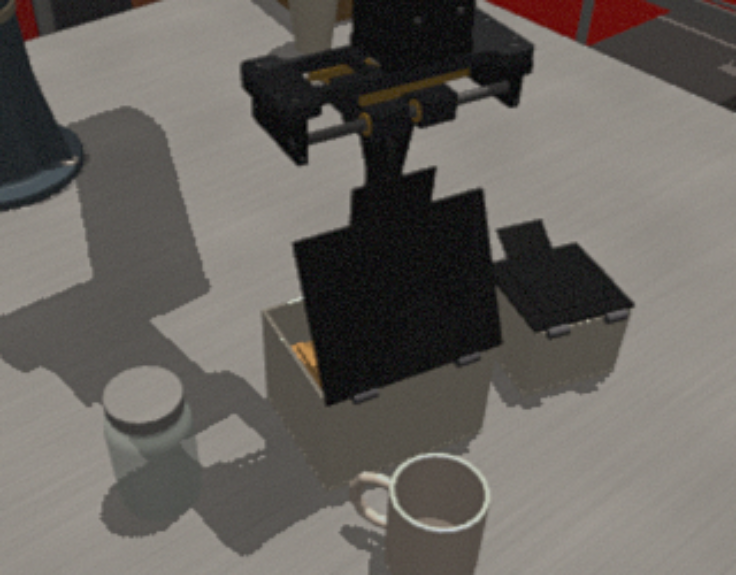

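The lid is at about 60–65°, held by the finger. I'll push it over past upright, then retreat.

>>> {"method": "jog_arm", "body": {"delta_pos": [[1.0, -0.2, -0.3], [2.0, -0.4, -0.6], [2.9, -0.6, -0.9], [3.9, -0.8, -1.2], [4.9, -1.0, -1.5], [5.9, -1.2, -1.8], [6.7, -1.3, -2.0], [7.4, -1.45, -2.0], [8.1, -1.6, -2.0], [8.8, -1.7, -2.0], [9.2, -1.8, -2.0], [9.2, -1.8, -2.0]], "turn": [0, 0, 0, 0, 0, 0, 0, 0, 0, 0, 0, 0], "grip": [1, 1, 1, 1, 1, 1, 1, 1, 1, 1, 1, 1]}}

```text
time_s: 13.1
position: [0.7151, 0.0714, 0.2195]
tcp_rot: [[0.981, -0.193, 0.0], [-0.193, -0.981, 0.0], [0.0, -0.0, -1.0]]
force: [-0.3, -0.3, -0.8]
opening: 0.008
grasp_force: 0.0
```

>>> {"method": "jog_arm", "body": {"delta_pos": [[-2, 0.4, 0], [-6, 1.2, 0], [-11, 2.2, 2], [-16, 3.2, 5], [-20, 3.9, 8], [-20, 3.9, 8], [-20, 3.9, 8], [-20, 3.9, 8]], "turn": [0, 0, 0, 0, 0, 0, 0, 0], "grip": [1, 1, 1, 1, 1, 1, 1, 1]}}

```text
time_s: 14.1
position: [0.5156, 0.1102, 0.2985]
tcp_rot: [[0.981, -0.194, -0.001], [-0.194, -0.981, -0.0], [-0.001, 0.0, -1.0]]
force: [-0.3, 0.4, 0.3]
opening: 0.005
grasp_force: 0.0
```

Run:
```python
from h import *
s=read_state();print(s["position"],s["force"],fr(s["position"]))
c=capture("scene"); cv2.imwrite("pics/s8.png",cv2.resize(c["color"][30:280,180:500],None,fx=2.3,fy=2.3))
```

```text
[0.51556526 0.1102176  0.29853171] [-0.27607233  0.44764223  0.29359728] [-0.111  -0.0004]
```

View pics/s8.png

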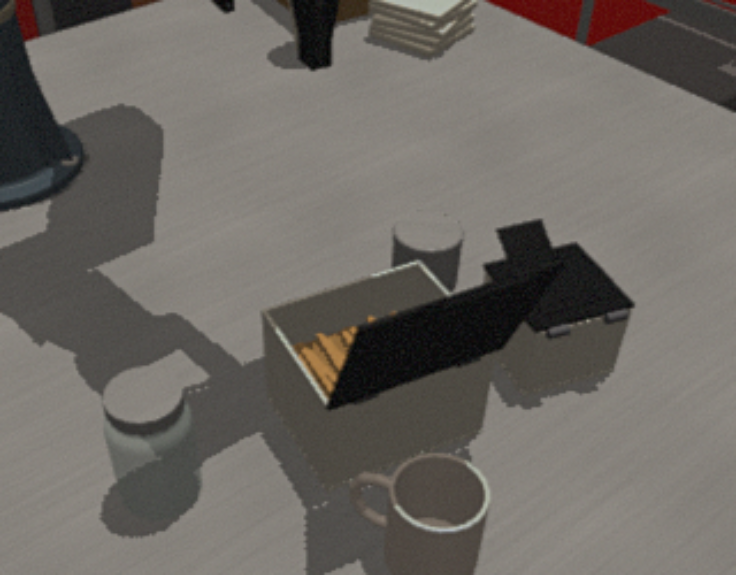

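The lid leans open past upright, from about (330,405) to (560,265). The arm is clear, the tub is upright to the side, the small bin is shut, and the jar and mug are in place.

```bash
python3 -c "
from rig import *
print(hand_in())"
```

```text
the job is handed in; nothing more can be done
None
```

The job is handed in at about 14 s: the tub was pushed clear to the left, the larger bin's lid stands open past upright on its own, and the last picture shows the small bin shut and the jar and mug in place.

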